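# Hang the parts basket on the drain hook

### The job

Hang the little wire basket of washed parts up to drain: with the basket left standing on the bench, swing its folded bail upright with a fingertip, then carry the basket by the bail's grip and lay the bail in both prongs of the drain stand's springy hook. Nobody knows at what height the hook was clamped last, so feel for it, set the load down on it gently and let go only once it bears the basket. Do not tip the parts out and leave the other things on the bench where they are.

Things in the scene. Friction and masses are not known exactly. Their poses are not given: they have to be found in the camera images.
- basket: Loose rectangular basket of stainless wire mesh, 84 mm along its x, 120 mm along its y, 50 mm high, with small metal parts inside; 0.25 to 0.4 kg with its bail. Origin at the centre of its underside, z up. The bail turns on rivets at the middle of the two short (y) ends, 46 mm above the underside. With the bail upright 103 mm are free between rim and crossbar.
- bail (a joint): Swing of the basket's bail, rad: 0 = folded, leaning out over the basket's -x side, 0.45 rad above level (its start; stop tabs let it go no lower), 1.12 = upright, 2.24 = folded over to the +x side. The rivets rub a little (0.01 N m): the bail stays up by itself within about 0.3 rad of upright and falls back from farther.
- bail_grip (a point): Centre of the bail's black plastic grip, a sleeve 12 mm thick, 56 mm long, mid-way along the bail's crossbar, 110 mm from the rivets' axis. Folded: 94 mm above the bench, 57 mm outside the basket's side; upright: 156 mm above the basket's underside. Beside the sleeve the crossbar is bare 5 mm wire, out to the legs 66 mm from the middle. x points from grip to rivets' axis, y along the crossbar.
- stand: Fixed drain stand. Origin on the bench straight below the middle of the hook's seat, x level from there to the column. Base with drip tray: x -98 to +188 mm, y -80 to +80 mm, 20 mm high. From a black clamp on the column the hook reaches in -x: two black 6 mm wires at y = -42 and +42 mm, nothing between them. The clamp is at any height: the seat is 210 to 260 mm above the bench, not measured.
- column (a point): Foot of the stand's steel column (22 mm thick, 308 mm high), 150 mm behind the seat. Each hook wire runs level from its clamp to 18 mm before the seat's middle, dips 13 mm to a level seat 20 mm long and turns up at its end, 20 mm past the middle, to a tip 22 mm above the seat. The hook yields about 0.33 mm per newton at the seat and springs back; over 10 N bends it for good.
- tray: Black tray 90 x 120 x 10 mm of white ceramic squares, a bystander. Origin at the centre of its underside.
- esd_brush: Small black brush lying on the bench, 160 mm long, a bystander.
- driver: Small screwdriver lying on the bench, 150 mm long, a bystander.
- loupe: Black eye loupe, 38 mm across, 34 mm high, a bystander. Origin at the centre of its underside.
- solvent: White plastic bottle, 60 mm across, 165 mm high, a bystander. Origin at the centre of its underside.
- flux_jar: Amber glass jar, 56 mm across, 55 mm high, a bystander. Origin at the centre of its underside.
- board: Green circuit board 90 x 60 mm, 4 mm thick, a bystander. Origin at the centre of its underside.
There are look-alikes about, which are no part of the job. What is shaped like the basket but purple or red is not meant.

How it is judged:
By the outcome, as a careful person would: the job done as asked, in the order asked, and still so for the second after the job is handed in, with the robot touching nothing.
It also fails if it takes over 72 s, if anything falls off the work surface, if the arm or the gripper's body presses on something with over 40 N, if the wrist force passes 120 N, or if a joint passes its speed limit or range.

### The arm

A 6-joint arm with a two-finger parallel gripper is mounted at the origin on the work surface. World frame = base frame: x ahead of the robot, y to its left, z up, the work surface at z = 0. Lengths are in m, angles in rad, forces in N, time in s.
With the tool pointing down it reaches from about 0.25 to 0.725 m from the base axis. Payload 4 kg.
Tool frame: the origin (TCP) lies on the centre line of the jaws, within the pads' length; the fingertips stand 17 mm ahead of it and the grasp point (between the pads) lies 2 mm behind it; z points along the fingers, y is the line along which they close (so a half turn about z gives the same grasp; the last joint's range is limited). The gripper opens to 85 mm and grips with 20 to 120 N. Pads are 22 mm wide; open, the fingers measure 114 mm over their backs; the gripper's body (76 mm by 85 mm) begins 54 mm behind the grasp point. The pads swing forward as they close: fully open they stand 13 mm farther back than shut.
Start: joints at [1.205, 0.241, 0.005, 1.335, 0, 1.571], TCP at [0.179, 0.467, 0.248] pointing down, gripper open.
Joint ranges: [-2.72, 2.72], [-1.05, 1.87], [-1.09, 1.28], [-1.99, 2.15], [-1.42, 1.44], [-3.14, 3.14]. Speed limits (rad/s): [2.79, 2.79, 3.14, 3.14, 3.14, 3.14].

### API

Orientations are given as a unit quaternion [x, y, z, w].
In Python, from workcell import bot, camera, get_calibration gives the robot as it stands.
- The arm moves only by the tool apply_moves, never from a script. Its argument "steps" is a list of rows, each a list of 3 entries, a list of its own where there are three numbers: the shift along the tool's x, y, z as a fraction of full scale, then the turn, a rotation vector about the tool's x, y, z as a fraction of full scale, then the opening, from 0 (shut) to 1 (fully open). A call has exactly 8 rows; each row shifts and turns the commanded pose from where the row before left it, along the tool's axes as they then stand; what a row does not reach is not made up. Full scale, the value 1, is 20 cm for a shift and pi rad for a turn. A row lasts 1/12 s, in which the tool goes at most 41.7 mm and 7.16 degrees, less where a joint would pass 70% of its speed; a pose out of reach is approached as far as the arm can. A call with a number of a shift or a turn outside -1 to 1 is refused whole. A call with a gripper value outside its range is refused whole. The fingers move at their own pace and stop on an object; the grip force is fixed at half the most. Time passes only in rows, so rows that do not move let the fingers close, or fill a call up. It gives the time, the measured TCP pose, the force, the opening and the grip force at its end, in the units of the state.
- bot.get_obs(): the state, without advancing time (a new reading comes with each control period).
- camera(name): name is "scene" or "side" or "wrist"; returns (picture, depth): 400x640x3 uint8, red, green, blue; 400x640 float32, m along the optical axis (not along the pixel's ray), 0 where there is no reading.
- get_calibration(name): a dict with "fov_y" (degrees; the focal length in pixels is half the picture's height over the tangent of half this angle, whatever the lens; pixels are square), "cx", "cy" (the principal point, pixels), "rvec" (rotation vector, rad) and "tvec" (3), from world to camera coordinates, as OpenCV has them. Camera axes: x right, y down, z forward; pixel columns grow to the right and rows downward; lengths in m; the calibration is good to about 2 mm. A picture is of the moment at which its call begins: read the wrist's pose just before it. get_calibration takes no time and is no camera call; for the wrist camera it gives the pose at the moment of the call.
- bot.job_done(): hands the job in; it is judged then, once.
The state is a dict: "clock": time; "joint_pos": joint angles; "joint_vel": joint speeds; "tau": joint torques, N m; "eef_pos": TCP position; "tool_rot": TCP orientation; "ft_force": force on the tool from outside, world axes, zero at the start; "ft_torque": the same for the moment, N m; "grip_width": finger opening in m; "grasp_force": force on a finger pad.
Only numpy, scipy, OpenCV 4.12 (cv2) and the standard library are available. Lean on these libraries where they do the work, as an engineer would, in place of code of your own. Each camera call takes 0.05 s, during which the arm holds its last target. There are 200 camera calls.

## Working session

There is one attempt and no reset: what is moved stays moved. The work goes in short steps, Python scripts to look and compute and a tool call to move; the robot and the scene stay as the last step left them, time stands still between calls to the robot, and variables do not carry over. Pictures are saved under pics/ and viewed, at most 12 in all, crops included, and the job is handed in when it is done.

Besides the shell and the picture viewer there is one more tool, called as name(argument=value, ...), one argument or row to a line, values as JSON. apply_moves: Moves the arm, as the interface text tells. Its arguments: {"type":"object","properties":{"steps":{"type":"array"}},"required":["steps"]}

```bash
mkdir -p pics
cat > h.py <<'E'
import numpy as np, cv2
from workcell import bot, camera, get_calibration
def save(n,f):
    im,d=camera(n); cv2.imwrite(f'pics/{f}.png',im[:,:,::-1]); c=get_calibration(n); np.savez(f'pics/{f}.npz',im=im,d=d,**{k:np.array(v) for k,v in c.items()})
def load(f): return np.load(f'pics/{f}.npz')
def cam(s):
    f=200/np.tan(np.radians(float(s['fov_y']))/2); R=cv2.Rodrigues(s['rvec'].astype(float))[0]; return f,float(s['cx']),float(s['cy']),R,s['tvec'].reshape(3)
def cloud(s):
    f,cx,cy,R,t=cam(s); d=s['d']; v,u=np.mgrid[:d.shape[0],:d.shape[1]]
    P=np.stack([(u-cx)/f*d,(v-cy)/f*d,d],-1); W=(P-t)@R; W[d==0]=np.nan; return W
def onplane(s,u,v,z):
    f,cx,cy,R,t=cam(s); r=R.T@np.array([(u-cx)/f,(v-cy)/f,1]); o=-R.T@t; return o+r*(z-o[2])/r[2]
def proj(s,p):
    f,cx,cy,R,t=cam(s); q=R@np.array(p)+t; return q[:2]/q[2]*f+[cx,cy]
E
python3 - <<'E'
from h import *
save('scene','s1'); save('side','d1')
for f in('s1','d1'):
    s=load(f); print({k:s[k].tolist() for k in('fov_y','cx','cy','rvec','tvec')})
print(bot.get_obs())
E
```

```text
{'fov_y': 46.70873419058226, 'cx': 320.5964408447768, 'cy': 202.76326454651394, 'rvec': [0.919839591479222, 2.330516618017022, -1.2610793495439228], 'tvec': [0.30361666582839214, -0.1294625125114935, 1.9814650084900882]}
{'fov_y': 52.90878278732081, 'cx': 312.4696261088848, 'cy': 204.17689492066188, 'rvec': [2.2069966345034797, -0.47411940102414807, 0.2169193664657332], 'tvec': [-0.405740483768273, 0.22094360783136463, 1.1855913565956506]}
{'clock': 0.1, 'joint_pos': array([1.20497083e+00, 2.41352993e-01, 3.86786499e-03, 1.33520271e+00,
       2.76951059e-05, 1.57078999e+00]), 'joint_vel': array([ 1.09192556e-03, -2.73102660e-03,  3.06820156e-03, -1.20288452e-03,
       -2.32868153e-03,  4.93001206e-05]), 'tau': array([-2.46921891e-04, -3.73138297e+01,  2.53009862e+01,  1.08578833e-02,
       -9.27419336e-06, -1.91834567e-05]), 'eef_pos': array([0.17866297, 0.46642185, 0.24749768]), 'tool_rot': array([ 1.81891314e-01,  9.83318186e-01, -9.27459683e-04, -1.85647317e-04]), 'ft_force': array([-0.11475924,  0.02418831,  0.8025833 ]), 'ft_torque': array([-0.0058889 , -0.03257855,  0.00129398]), 'grasp_force': 0.0, 'grip_width': 0.08532020113582718}
```

View pics/s1.png

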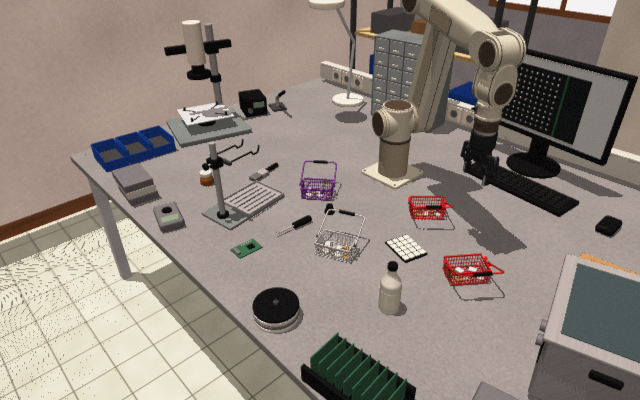

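View pics/d1.png

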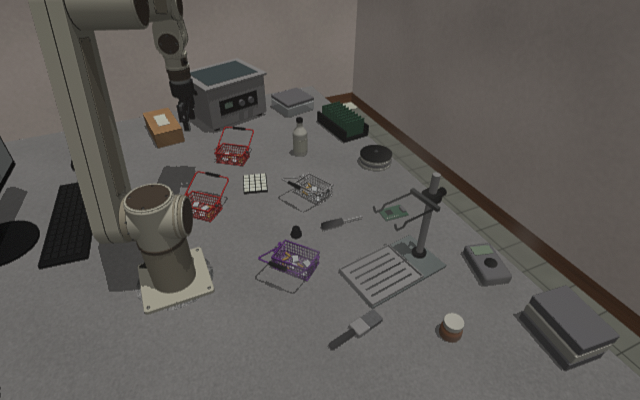

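The scene view shows the steel basket at (338,247) with its bail folded toward (345,212), and the stand with its column foot at (222,215). In the side view the basket is at (310,190) and the hook at (405,205). Next I'll enlarge these regions.

Run:
```python
from h import *
def crop(f,x,y,w,h,k):
    im=load(f)['im'][y:y+h,x:x+w,::-1]; im=cv2.resize(im,None,fx=k,fy=k,interpolation=cv2.INTER_CUBIC)
    for i in range(0,w,10):
        cv2.line(im,(i*k,0),(i*k,8 if i%50 else 16),(0,0,255),1)
        if i%20==0: cv2.putText(im,str(x+i),(i*k,20),0,.35,(0,0,255),1)
    for i in range(0,h,10):
        cv2.line(im,(0,i*k),(8,i*k),(0,0,255),1)
        if i%20==0: cv2.putText(im,str(y+i),(10,i*k+4),0,.35,(0,0,255),1)
    return im
a=crop('s1',300,195,80,75,5);b=crop('s1',195,130,100,100,4)[:375]
c=crop('d1',265,160,80,60,5)[:225*2];c=c[:300]; e=crop('d1',330,160,130,150,3)[:450]
W=np.zeros((600,800,3),np.uint8)
W[:300,:400]=c; W[300:600,:400]=cv2.resize(a,(320,300)) if 0 else cv2.copyMakeBorder(crop('s1',300,200,80,60,5),0,0,0,0,0)
W[:450,405:795]=e
cv2.imwrite('pics/c1.png',W)
for f in('s1','d1'):
    s=load(f);w=cloud(s)
    x0,x1,y0,y1=(300,385,195,270) if f=='s1' else (270,345,165,215)
    q=w[y0:y1,x0:x1].reshape(-1,3); q=q[np.isfinite(q[:,0])]
    for lo,hi in((-.01,.006),(.012,.056),(.06,.14)):
        m=q[(q[:,2]>lo)&(q[:,2]<hi)]; print(f,lo,len(m),m.mean(0).round(3) if len(m) else '',np.percentile(m,[2,98],axis=0).round(3).tolist() if len(m) else '')
s=load('d1');w=cloud(s);q=w[165:310,330:450].reshape(-1,3);q=q[np.isfinite(q[:,0])]
for lo,hi in((.012,.03),(.06,.15),(.2,.28),(.28,.33)):
    m=q[(q[:,2]>lo)&(q[:,2]<hi)]; print('st',lo,len(m),m.mean(0).round(3),np.percentile(m,[1,99],axis=0).round(3).tolist())
m=q[(q[:,2]>.012)&(q[:,2]<.03)]; print(cv2.minAreaRect(m[:,:2].astype(np.float32)))
```

```text
s1 -0.01 5382 [ 0.44  0.15 -0.  ] [[0.213, -0.074, -0.005], [0.648, 0.346, 0.005]]
s1 0.012 618 [0.521 0.162 0.033] [[0.376, -0.07, 0.012], [0.599, 0.279, 0.053]]
s1 0.06 149 [0.468 0.18  0.088] [[0.429, 0.115, 0.061], [0.542, 0.26, 0.102]]
d1 -0.01 3189 [ 0.529  0.246 -0.   ] [[0.38, 0.085, -0.005], [0.699, 0.429, 0.004]]
d1 0.012 350 [0.543 0.208 0.037] [[0.484, 0.14, 0.013], [0.596, 0.276, 0.053]]
d1 0.06 110 [0.462 0.171 0.089] [[0.427, 0.109, 0.064], [0.534, 0.253, 0.101]]
st 0.012 1897 [ 0.577 -0.206  0.015] [[0.455, -0.327, 0.012], [0.848, 0.251, 0.026]]
st 0.06 178 [ 0.701 -0.223  0.106] [[0.695, -0.23, 0.061], [0.713, -0.21, 0.148]]
st 0.2 749 [ 0.666 -0.229  0.24 ] [[0.534, -0.285, 0.204], [0.749, -0.176, 0.277]]
st 0.28 98 [ 0.702 -0.222  0.298] [[0.695, -0.23, 0.28], [0.714, -0.21, 0.31]]
((0.6511082649230957, -0.029587477445602417), (0.6809222102165222, 0.3061205744743347), 74.4444580078125)
```

View pics/c1.png

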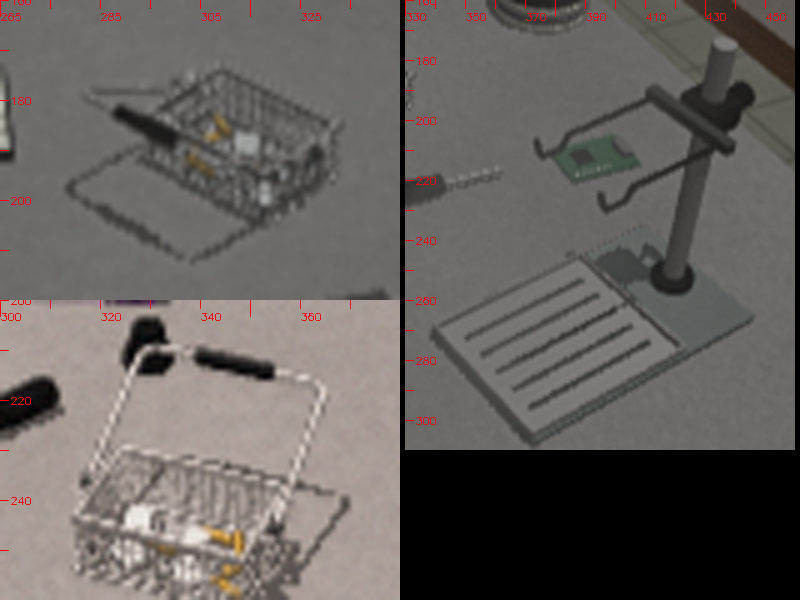

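Run:
```python
from h import *
def pca(m):
    c=m.mean(0); u,s,v=np.linalg.svd(m-c,full_matrices=False); return c,v[0]
G=[]
for f,ends in(('s1',[(339,212),(353,214.5)]),('d1',[(288,182),(299.5,188.5)])):
    s=load(f); g=[onplane(s,*e,.094) for e in ends]; print(f,'grip ends',[x.round(4).tolist() for x in g],'mid',((g[0]+g[1])/2).round(4),'len',np.linalg.norm(g[0]-g[1]).round(4))
    w=cloud(s).reshape(-1,3); w=w[np.isfinite(w[:,0])]
    m=w[(w[:,2]>.085)&(w[:,2]<.105)&(w[:,0]>.41)&(w[:,0]<.52)&(w[:,1]>.1)&(w[:,1]<.28)]
    c,v=pca(m); print(' xbar',len(m),c.round(4),np.degrees(np.arctan2(v[1],v[0])).round(1),np.percentile(m,[0,100],axis=0).round(3).tolist())
    m=w[(w[:,2]>.008)&(w[:,2]<.056)&(w[:,0]>.46)&(w[:,0]<.62)&(w[:,1]>.12)&(w[:,1]<.3)]
    r=cv2.minAreaRect(m[:,:2].astype(np.float32)); print(' basket rect',r)
    m=w[(w[:,2]>.06)&(w[:,2]<.2)&(w[:,0]>.67)&(w[:,0]<.74)&(w[:,1]<-.19)&(w[:,1]>-.25)]
    print(' col',np.median(m,0).round(4),np.percentile(m,[3,97],axis=0).round(4).tolist())
    m=w[(w[:,2]>.012)&(w[:,2]<.027)&(w[:,0]>.4)&(w[:,0]<.8)&(w[:,1]>-.36)&(w[:,1]<-.08)]
    print(' base',cv2.boxPoints(cv2.minAreaRect(m[:,:2].astype(np.float32))).round(3).tolist())
s=load('d1'); print('tray corners',[onplane(s,*p,.02).round(4)[:2].tolist() for p in((339.5,270),(372.5,307.5),(446,266.5),(407,236))])
w=cloud(s).reshape(-1,3); w=w[np.isfinite(w[:,0])]
m=w[(w[:,2]>.19)&(w[:,2]<.3)&(w[:,0]>.45)&(w[:,0]<.69)&(w[:,1]>-.36)&(w[:,1]<-.12)]
ax=np.array([.15,0])
np.save('pics/hook.npy',m)
print(len(m)); print(m[np.argsort(m[:,0])][::12].round(3).tolist())
```

```text
s1 grip ends [[0.4679, 0.1531, 0.094], [0.4442, 0.1962, 0.094]] mid [0.4561 0.1746 0.094 ] len 0.0492
 xbar 102 [0.4541 0.1754 0.0947] 113.7 [[0.426, 0.112, 0.085], [0.497, 0.245, 0.104]]
 basket rect ((0.5413399934768677, 0.21236352622509003), (0.09555402398109436, 0.1428893357515335), 23.069345474243164)
 col [ 0.7122 -0.2076  0.1332] [[0.6986, -0.2177, 0.0681], [0.7189, -0.2006, 0.1956]]
 base [[0.4020000100135803, -0.10000000149011612], [0.40299999713897705, -0.36000001430511475], [0.753000020980835, -0.35899999737739563], [0.7519999742507935, -0.0989999994635582]]
d1 grip ends [[0.4383, 0.1944, 0.094], [0.4602, 0.1425, 0.094]] mid [0.4492 0.1685 0.094 ] len 0.0563
 xbar 83 [0.453  0.1623 0.0949] -64.7 [[0.425, 0.106, 0.085], [0.496, 0.234, 0.102]]
 basket rect ((0.5407330989837646, 0.20835210382938385), (0.08973324298858643, 0.14319373667240143), 24.92071533203125)
 col [ 0.6991 -0.225   0.1274] [[0.6948, -0.2292, 0.0656], [0.7119, -0.2126, 0.1935]]
 base [[0.4009999930858612, -0.10100000351667404], [0.4009999930858612, -0.36000001430511475], [0.7450000047683716, -0.360000014305
[... 389 characters left out ...]
 -0.274, 0.236], [0.604, -0.277, 0.239], [0.613, -0.273, 0.236], [0.622, -0.274, 0.237], [0.63, -0.271, 0.235], [0.638, -0.188, 0.233], [0.648, -0.269, 0.237], [0.656, -0.18, 0.235], [0.663, -0.265, 0.236], [0.669, -0.19, 0.235], [0.67, -0.181, 0.242], [0.671, -0.171, 0.239], [0.673, -0.222, 0.235], [0.674, -0.214, 0.24], [0.675, -0.212, 0.241], [0.676, -0.184, 0.239], [0.677, -0.177, 0.241], [0.678, -0.186, 0.24], [0.678, -0.231, 0.24], [0.679, -0.237, 0.23], [0.68, -0.201, 0.242], [0.681, -0.265, 0.243], [0.682, -0.26, 0.24], [0.684, -0.267, 0.238], [0.685, -0.265, 0.242], [0.685, -0.256, 0.242], [0.687, -0.241, 0.241], [0.688, -0.258, 0.239], [0.688, -0.235, 0.24], [0.689, -0.239, 0.252]]
```

```bash
cat > plan.py <<'E'
from h import *
from scipy.spatial.transform import Rotation as Ro, Slerp
def tool(az,tau):  # tool y horizontal at azimuth az (deg) tilted so that tool z leans toward az by tau
    a,t=np.radians([az,tau]); hx=np.array([np.cos(a),np.sin(a),0]); up=np.array([0,0,1.])
    z=np.sin(t)*hx-np.cos(t)*up; y=np.cos(t)*hx+np.sin(t)*up; return Ro.from_matrix(np.stack([np.cross(y,z),y,z],1))
def rows(poses,grip,start=None):
    o=bot.get_obs(); p,R=(o['eef_pos'],Ro.from_quat(o['tool_rot'])) if start is None else start
    out=[]
    for q,S in poses:
        d=R.inv().apply(q-p)/.2; r=(R.inv()*S).as_rotvec()/np.pi
        d=d.round(4);r=r.round(4); out.append([d.tolist(),r.tolist(),grip])
        p=p+R.apply(d*.2); R=R*Ro.from_rotvec(r*np.pi)
    for i in range(0,len(out),8): print(str(out[i:i+8]).replace(' ','')); print()
def line(q,S,n,start=None,ease=True):
    o=bot.get_obs(); p,R=(o['eef_pos'],Ro.from_quat(o['tool_rot'])) if start is None else start
    t=np.arange(1,n+1)/n; t=t*t*(3-2*t) if ease else t
    sl=Slerp([0,1],Ro.concatenate([R,S])); return [(p+(np.array(q)-p)*k,sl(k)) for k in t]
E
python3 - <<'E'
from plan import *
from scipy.optimize import least_squares
H=[]
for f in('s1','d1'):
    s=load(f); w=cloud(s).reshape(-1,3); w=w[np.isfinite(w[:,0])]
    f_,cx,cy,R,t=cam(s); o=-R.T@t
    ok=(w[:,2]>.06)&(w[:,2]<.32)&(w[:,0]>.48)&(w[:,0]<.76)&(w[:,1]>-.34)&(w[:,1]<-.13); m=w[ok]; H.append((m,(o-m)/np.linalg.norm(o-m,axis=1)[:,None]))
def model(p,which):
    x,y,a,zs=p; c,s=np.cos(a),np.sin(a); res=[]
    for i in which:
        m,d=H[i]; q=m-d*.002 
        X=c*(q[:,0]-x)+s*(q[:,1]-y); Y=-s*(q[:,0]-x)+c*(q[:,1]-y); Z=q[:,2]
        col=Z<.2
        res.append(np.clip((np.hypot(X-.15,Y)-.010)[col],-.02,.02))
        k=~col&(X<.1)&(X>-.04); pl=np.array([[.12,13],[.018,13],[.010,0],[-.010,0],[-.020,22]],float); pl[:,1]/=1000
        P=np.stack([X,np.abs(Y)-.042,Z-zs],-1)[k]; D=[]
        for A,B in zip(pl[:-1],pl[1:]):
            A=np.array([A[0],0,A[1]]);B=np.array([B[0],0,B[1]]);u=np.clip((P-A)@(B-A)/((B-A)@(B-A)),0,1); D.append(np.linalg.norm(P-A-u[:,None]*(B-A),axis=1))
        res.append(np.clip(np.min(D,0),0,.02))
    return np.concatenate(res)
for wh in([0],[1],[0,1]):
    r=least_squares(model,[.555,-.242,.145,.224],args=(wh,),loss='soft_l1',f_scale=.003); print(wh,r.x.round(4),np.degrees(r.x[2]).round(2),np.median(np.abs(r.fun)).round(4))
s=load('d1');w=cloud(s)
for n,(u0,u1,v0,v1) in dict(purple=(255,322,238,290),red1=(185,230,170,222),red2=(213,255,125,167),bottle=(291,309,117,157),loupe=(290,302,224,240),brush=(328,384,308,350)).items():
    q=w[v0:v1,u0:u1].reshape(-1,3);q=q[q[:,2]>.01]; print(n,np.median(q,0).round(3),np.percentile(q,[2,98],axis=0).round(3).tolist())
E
```

```text
Traceback (most recent call last):
ValueError: could not broadcast input array from shape (320,) into shape (318,)
```

```bash
cat > fit.py <<'E'
from plan import *
from scipy.optimize import least_squares
H=[]
for f in('s1','d1'):
    s=load(f); w=cloud(s).reshape(-1,3); w=w[np.isfinite(w[:,0])]
    f_,cx,cy,R,t=cam(s); o=-R.T@t
    ok=(w[:,2]>.06)&(w[:,2]<.32)&(w[:,0]>.48)&(w[:,0]<.76)&(w[:,1]>-.34)&(w[:,1]<-.13); m=w[ok]; H.append((m,(o-m)/np.linalg.norm(o-m,axis=1)[:,None]))
pl=np.array([[.12,0,13],[.018,0,13],[.010,0,0],[-.010,0,0],[-.020,0,22]])/[1,1,1000]
def model(p,which):
    x,y,a,zs=p; c,s=np.cos(a),np.sin(a); res=[]
    for i in which:
        m,d=H[i]; q=m-d*.002
        X=c*(q[:,0]-x)+s*(q[:,1]-y); Y=-s*(q[:,0]-x)+c*(q[:,1]-y); Z=q[:,2]
        res.append(np.where(Z<.2,np.clip(np.hypot(X-.15,Y)-.010,-.02,.02),0))
        P=np.stack([X,np.abs(Y)-.042,Z-zs],-1); D=[]
        for A,B in zip(pl[:-1],pl[1:]):
            u=np.clip((P-A)@(B-A)/((B-A)@(B-A)),0,1); D.append(np.linalg.norm(P-A-u[:,None]*(B-A),axis=1))
        res.append(np.where((Z>.2)&(m[:,0]<.66),np.clip(np.min(D,0),0,.02),0))
    return np.concatenate(res)
for wh in([0],[1],[0,1]):
    r=least_squares(model,[.555,-.242,.145,.224],args=(wh,),loss='soft_l1',f_scale=.003); e=r.fun[r.fun!=0];print(wh,r.x.round(4),np.degrees(r.x[2]).round(2),np.median(np.abs(e)).round(4),len(e))
s=load('d1');w=cloud(s)
for n,(u0,u1,v0,v1) in dict(purple=(255,322,238,290),red1=(185,230,170,222),red2=(213,255,125,167),bottle=(291,309,117,157),loupe=(290,302,224,240),brush=(328,384,308,350)).items():
    q=w[v0:v1,u0:u1].reshape(-1,3);q=q[q[:,2]>.01]; print(n,np.median(q,0).round(3),np.percentile(q,[2,98],axis=0).round(3).tolist())
E
cat > bail.py <<'E'
from plan import *
C=np.array([.5412,.2105,0]);AZ=24.
def bp(e,back=0.,al=.007,tau=None):
    er=np.radians(e); a=np.radians(AZ); hx=np.array([np.cos(a),np.sin(a),0]); up=np.array([0,0,1.])
    bar=C+up*.046+.11*(-np.cos(er)*hx+np.sin(er)*up)
    T=tool(AZ,45*(90-e)/64 if tau is None else tau); M=T.as_matrix()
    return bar-M[:,1]*(.0205+back)-M[:,2]*al,T
E
python3 - <<'E'
from bail import *
q,S=bp(25.8,.025); print(q); q2=q+[-.03,0,.15]
print('travel'); A=line(q2,tool(AZ,15),16); B=line(q,S,8,A[-1]); rows(A+B,0)
E
python3 fit.py
```

```text
[0.41687446 0.1551467  0.06656078]
travel
[[[-0.0172,-0.0121,0.0018],[-0.0009,-0.0004,0.0028],0],[[-0.0488,-0.0339,0.0049],[-0.0025,-0.001,0.0079],0],[[-0.0771,-0.0508,0.0075],[-0.0039,-0.0016,0.0123],0],[[-0.1025,-0.0621,0.0095],[-0.0051,-0.0021,0.0159],0],[[-0.1246,-0.0676,0.0108],[-0.0061,-0.0024,0.0188],0],[[-0.1433,-0.0672,0.0119],[-0.0067,-0.0028,0.021],0],[[-0.1575,-0.062,0.0126],[-0.0072,-0.0029,0.0225],0],[[-0.1666,-0.0526,0.0132],[-0.0074,-0.0031,0.0232],0]]

[[[-0.1699,-0.0406,0.0138],[-0.0074,-0.003,0.0232],0],[[-0.1669,-0.0276,0.0141],[-0.0072,-0.0029,0.0225],0],[[-0.1573,-0.015,0.0141],[-0.0067,-0.0028,0.021],0],[[-0.1415,-0.0045,0.0138],[-0.006,-0.0024,0.0188],0],[[-0.1195,0.0031,0.0125],[-0.0051,-0.0021,0.0159],0],[[-0.0918,0.0069,0.0103],[-0.0039,-0.0016,0.0123],0],[[-0.0589,0.0065,0.007],[-0.0026,-0.0011,0.0079],0],[[-0.0207,0.0029,0.0026],[-0.0009,-0.0003,0.0028],0]]

[[[-0.0026,-0.0027,0.0327],[-0.0072,-0.0,-0.0],0],[[-0.007,-0.0089,0.0859],[-0.0189,-0.0,-0.0],0],[[-0.0097,-0.0199,0.1204],[-0.0268,-0.0,-0.0],0],[[-0.0112,-0.0343,0.1357],[-0.0308,-0.0,-0.0],0],[[-0.0113,-0.0472,0.1318],[-0.0307,-0.0,-0.0],0],[[-0.0097,-0.0521,0.1105],[-0.0269,-0.0,-0.0],0],[[-0.007,-0.0433,0.0747],[-0.0189,-0.0,-0.0],0],[[-0.0026,-0.018,0.0273],[-0.0072,-0.0,-0.0],0]]

[0] [ 0.558  -0.2363  0.1374  0.2207] 7.87 0.002 321
[1] [ 0.5583 -0.2396  0.1504  0.2211] 8.62 0.0014 475
[0, 1] [ 0.5582 -0.2387  0.1475  0.2209] 8.45 0.0017 796
purple [ 0.326 -0.112  0.048] [[0.24, -0.202, 0.011], [0.405, -0.032, 0.1]]
red1 [0.141 0.248 0.052] [[0.075, -0.043, 0.011], [0.242, 0.38, 0.277]]
red2 [0.336 0.594 0.043] [[0.265, 0.504, 0.011], [0.43, 0.836, 0.099]]
bottle [0.599 0.476 0.084] [[0.576, 0.462, 0.015], [0.628, 0.501, 0.165]]
loupe [0.393 0.018 0.023] [[0.38, 0.007, 0.01], [0.41, 0.034, 0.036]]
brush [ 0.408 -0.38   0.018] [[0.32, -0.398, 0.011], [0.469, -0.349, 0.022]]
```

apply_moves(
  steps=[
    [[-0.0172,-0.0121,0.0018],[-0.0009,-0.0004,0.0028],0],
    [[-0.0488,-0.0339,0.0049],[-0.0025,-0.001,0.0079],0],
    [[-0.0771,-0.0508,0.0075],[-0.0039,-0.0016,0.0123],0],
    [[-0.1025,-0.0621,0.0095],[-0.0051,-0.0021,0.0159],0],
    [[-0.1246,-0.0676,0.0108],[-0.0061,-0.0024,0.0188],0],
    [[-0.1433,-0.0672,0.0119],[-0.0067,-0.0028,0.021],0],
    [[-0.1575,-0.062,0.0126],[-0.0072,-0.0029,0.0225],0],
    [[-0.1666,-0.0526,0.0132],[-0.0074,-0.0031,0.0232],0],
  ],
)

```text
clock: 0.77
eef_pos: [0.2833, 0.3098, 0.2323]
tool_rot: [0.37, 0.927, 0.057, 0.037]
ft_force: [1.0, 0.4, 0.6]
grip_width: 0.0002
grasp_force: 0.0
```

apply_moves(
  steps=[
    [[-0.1699,-0.0406,0.0138],[-0.0074,-0.003,0.0232],0],
    [[-0.1669,-0.0276,0.0141],[-0.0072,-0.0029,0.0225],0],
    [[-0.1573,-0.015,0.0141],[-0.0067,-0.0028,0.021],0],
    [[-0.1415,-0.0045,0.0138],[-0.006,-0.0024,0.0188],0],
    [[-0.1195,0.0031,0.0125],[-0.0051,-0.0021,0.0159],0],
    [[-0.0918,0.0069,0.0103],[-0.0039,-0.0016,0.0123],0],
    [[-0.0589,0.0065,0.007],[-0.0026,-0.0011,0.0079],0],
    [[-0.0207,0.0029,0.0026],[-0.0009,-0.0003,0.0028],0],
  ],
)

```text
clock: 1.43
eef_pos: [0.3872, 0.1538, 0.2166]
tool_rot: [0.542, 0.83, 0.11, 0.071]
ft_force: [-0.6, 0.1, 0.9]
grip_width: -0.0004
grasp_force: 0.0
```

Run:
```python
from bail import *
o=bot.get_obs(); q,S=bp(25.8,.025); print(o['eef_pos'],q,np.degrees((Ro.from_quat(o['tool_rot']).inv()*tool(AZ,15)).as_rotvec()),o['ft_force'],o['grip_width'])
rows(line(q,S,8),0)
# wrist look for grip
save('wrist','w1'); s=load('w1'); w=cloud(s).reshape(-1,3); w=w[np.isfinite(w[:,0])]
m=w[(w[:,2]>.08)&(w[:,2]<.11)&(w[:,0]>.40)&(w[:,0]<.5)&(w[:,1]>.09)&(w[:,1]<.26)]; print(len(m))
if len(m)>20:
    c=m.mean(0);u,_,v=np.linalg.svd(m-c,full_matrices=False);print(c,v[0])
```

```text
[0.38717013 0.15384922 0.21655958] [0.41687446 0.1551467  0.06656078] [ 0.06502701 -0.00061708 -0.23592218] [-0.63668587  0.11513747  0.87591215] -0.00037409916100730593
[[[-0.0024,-0.0026,0.0327],[-0.0072,0.0,-0.0001],0],[[-0.0062,-0.0089,0.0859],[-0.0189,0.0001,-0.0001],0],[[-0.0087,-0.0197,0.1205],[-0.0268,0.0,-0.0002],0],[[-0.0101,-0.0342,0.1358],[-0.0306,0.0001,-0.0002],0],[[-0.0101,-0.0471,0.1319],[-0.0307,0.0,-0.0003],0],[[-0.0087,-0.0519,0.1105],[-0.0268,0.0001,-0.0002],0],[[-0.0062,-0.0432,0.0748],[-0.0189,0.0,-0.0001],0],[[-0.0024,-0.018,0.0274],[-0.0072,0.0,-0.0001],0]]

1208
[0.44733837 0.17668668 0.09592405] [ 0.38319288 -0.92346959  0.01916061]
```

View pics/w1.png

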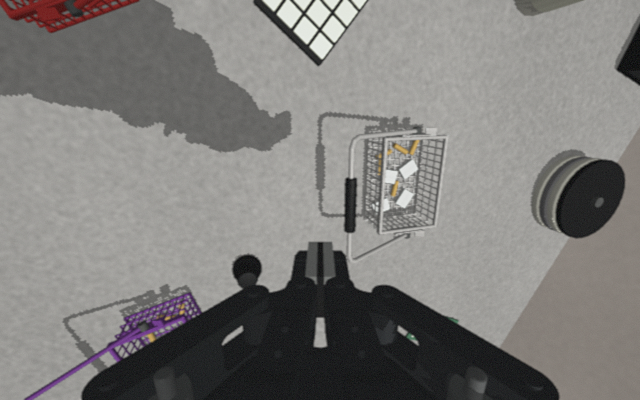

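The wrist view shows the steel bail's sleeve from (351,179) to (350,231), with the basket to its right. I'll refine the position from these pixels.

Run:
```python
from bail import *
s=load('w1')
g=[onplane(s,u,v,.094) for u,v in((351,179),(350.5,231))]; print(g,(g[0]+g[1])/2)
b=[onplane(s,u,v,.094) for u,v in((352,143),(349.5,257))]; print(b,(b[0]+b[1])/2); d=b[1]-b[0]; print(np.degrees(np.arctan2(d[1],d[0]))+90)
w=cloud(s)
r=[onplane(s,u,v,.048) for u,v in((385,135),(447,137),(438,234),(378,229))]; print('rim',[x.round(4).tolist() for x in r],np.mean(r,0)); 
for a,c in((0,1),(3,2)): d=r[c]-r[a];print(np.degrees(np.arctan2(d[1],d[0])),np.linalg.norm(d))
for a,c in((0,3),(1,2)): d=r[c]-r[a];print(np.degrees(np.arctan2(d[1],d[0]))+90,np.linalg.norm(d))
```

```text
[array([0.43831869, 0.19419788, 0.094     ]), array([0.46190605, 0.14445632, 0.094     ])] [0.45011237 0.1693271  0.094     ]
[array([0.4242279 , 0.22542002, 0.094     ]), array([0.47407316, 0.11681379, 0.094     ])] [0.44915053 0.1711169  0.094     ]
24.652947100150158
rim [[0.4761, 0.2505, 0.048], [0.5535, 0.2799, 0.048], [0.6125, 0.1647, 0.048], [0.5224, 0.1447, 0.048]] [0.54114844 0.20996065 0.048     ]
20.839368378921318 0.0828033636399618
12.542034480611207 0.09225237026534679
23.630516883922894 0.11545788577225514
27.097260444970452 0.12940494978409564
```

apply_moves(
  steps=[
    [[-0.0024,-0.0026,0.0327],[-0.0072,0,0],0],
    [[-0.0062,-0.0089,0.0859],[-0.0189,0,0],0],
    [[-0.0087,-0.0197,0.1205],[-0.0268,0,0],0],
    [[-0.0101,-0.0342,0.1358],[-0.0306,0,0],0],
    [[-0.0101,-0.0471,0.1319],[-0.0307,0,0],0],
    [[-0.0087,-0.0519,0.1105],[-0.0268,0,0],0],
    [[-0.0062,-0.0432,0.0748],[-0.0189,0,0],0],
    [[-0.0024,-0.018,0.0274],[-0.0072,0,0],0],
  ],
)

```text
clock: 2.15
eef_pos: [0.4134, 0.158, 0.0886]
tool_rot: [0.511, 0.788, 0.288, 0.186]
ft_force: [-2.6, 0.6, -2.4]
grip_width: 0.0002
grasp_force: 0.0
```

Run:
```python
from bail import *
save('wrist','w2')
o=bot.get_obs(); print(o['eef_pos'],o['joint_pos'].round(3),o['ft_force'],o['joint_vel'].round(3))
R=Ro.from_quat(o['tool_rot']).as_matrix(); bar=bp(25.8)[0]; M=bp(25.8)[1].as_matrix(); barp=bar+M[:,1]*.0205+M[:,2]*.007
print('bar in tool',R.T@(barp-o['eef_pos']),'tilt',np.degrees(np.arcsin(R[2,1])))
q,S=bp(25.8,.01); rows(line(q,S,8),0)
```

```text
[0.41543473 0.15852858 0.08956018] [ 0.323  0.032 -1.086 -0.248  0.064  1.498] [0.36818591 1.14586619 0.59185482] [ 0.003 -0.053  0.019  0.162 -0.008  0.004]
bar in tool [-0.00371618  0.03099567  0.02064664] tilt 40.33358928134493
[[[-0.0008,0.0,0.0035],[-0.0011,-0.0,-0.0],0],[[-0.0021,-0.0,0.0092],[-0.0031,-0.0001,-0.0],0],[[-0.003,-0.0002,0.013],[-0.0042,-0.0001,-0.0],0],[[-0.0034,-0.0004,0.0149],[-0.005,-0.0002,-0.0001],0],[[-0.0034,-0.0006,0.0149],[-0.0049,-0.0001,0.0],0],[[-0.0029,-0.0007,0.0129],[-0.0042,-0.0002,-0.0],0],[[-0.0021,-0.0006,0.0092],[-0.0031,-0.0,-0.0],0],[[-0.0008,-0.0003,0.0035],[-0.0011,-0.0001,-0.0],0]]
```

View pics/w2.png

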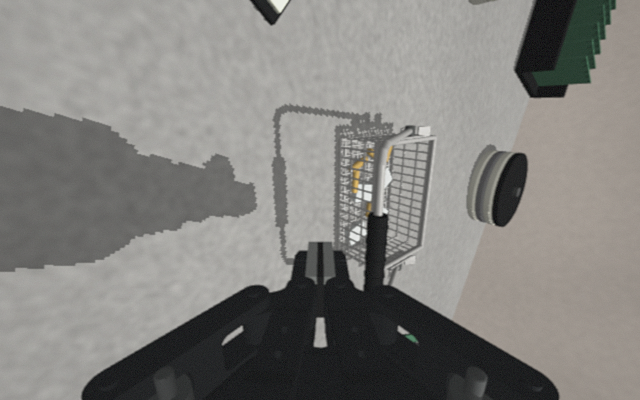

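The third joint is at its lower limit, so I'll use less tilt.

```bash
sed -i 's/45\*(90-e)/28*(90-e)/' bail.py
python3 - <<'E'
from bail import *
q,S=bp(25.8,.02,.004); print(q); rows(line(q,S,8),0)
E
```

```text
[0.41636525 0.15491999 0.07833615]
[[[-0.0008,-0.0017,0.0018],[0.0029,-0.0,-0.0],0],[[-0.0021,-0.0043,0.0046],[0.0077,-0.0001,-0.0],0],[[-0.0029,-0.006,0.0067],[0.0109,-0.0001,-0.0],0],[[-0.0034,-0.0066,0.008],[0.0125,-0.0002,-0.0],0],[[-0.0034,-0.0062,0.0082],[0.0125,-0.0001,-0.0],0],[[-0.003,-0.0052,0.0073],[0.0109,-0.0002,-0.0],0],[[-0.0021,-0.0035,0.0054],[0.0077,-0.0001,-0.0],0],[[-0.0007,-0.0012,0.002],[0.0029,0.0,-0.0],0]]
```

apply_moves(
  steps=[
    [[-0.0008,-0.0017,0.0018],[0.0029,0,0],0],
    [[-0.0021,-0.0043,0.0046],[0.0077,0,0],0],
    [[-0.0029,-0.006,0.0067],[0.0109,0,0],0],
    [[-0.0034,-0.0066,0.008],[0.0125,0,0],0],
    [[-0.0034,-0.0062,0.0082],[0.0125,0,0],0],
    [[-0.003,-0.0052,0.0073],[0.0109,0,0],0],
    [[-0.0021,-0.0035,0.0054],[0.0077,0,0],0],
    [[-0.0007,-0.0012,0.002],[0.0029,0,0],0],
  ],
)

```text
clock: 2.87
eef_pos: [0.4143, 0.1541, 0.0789]
tool_rot: [0.529, 0.814, 0.202, 0.13]
ft_force: [0.9, -0.4, 0.1]
grip_width: -0.0
grasp_force: 0.0
```

Run:
```python
from bail import *
o=bot.get_obs(); print(o['eef_pos'],o['joint_pos'].round(3),o['ft_force'])
R=Ro.from_quat(o['tool_rot']).as_matrix(); M=bp(25.8)[1].as_matrix(); barp=bp(25.8)[0]+M[:,1]*.0205+M[:,2]*.007
print('bar in tool',R.T@(barp-o['eef_pos']),'tilt',np.degrees(np.arcsin(R[2,1])))
q,S=bp(25.8,.001,.003); A=line(q,S,8)
E=np.linspace(25.8,91,25)[1:]; E=25.8+(91-25.8)*(lambda t:1.5*t-.5*t**3)(np.arange(1,25)/24)
B=[bp(e,0,.003+.006*min(1,(e-25.8)/30)) for e in E]
rows(A+B,0)
```

```text
[0.41427569 0.15408427 0.07894717] [ 0.327  0.049 -0.89   0.149  0.045  1.489] [ 0.88087411 -0.37593128  0.10825409]
bar in tool [-9.22397139e-05  4.22260729e-02  5.36861330e-03] tilt 27.776623255679848
[[[-0.0,0.0044,0.0005],[-0.0001,-0.0,-0.0],0],[[-0.0001,0.0118,0.0014],[-0.0002,-0.0001,-0.0],0],[[-0.0,0.0166,0.0021],[-0.0002,-0.0001,-0.0],0],[[-0.0001,0.019,0.0023],[-0.0004,-0.0002,-0.0],0],[[-0.0001,0.019,0.0023],[-0.0003,-0.0001,-0.0],0],[[-0.0001,0.0166,0.0021],[-0.0003,-0.0002,-0.0],0],[[-0.0,0.0117,0.0014],[-0.0002,-0.0,-0.0001],0],[[-0.0,0.0044,0.0006],[-0.0,-0.0001,0.0],0]]

[[[-0.0,0.038,-0.0292],[0.0099,0.0,0.0],0],[[-0.0,0.0339,-0.0277],[0.0098,0.0,0.0],0],[[-0.0001,0.0345,-0.0263],[0.0098,0.0,0.0],0],[[0.0,0.0351,-0.0246],[0.0097,0.0,0.0],0],[[0.0,0.0352,-0.023],[0.0096,0.0,0.0],0],[[0.0,0.0354,-0.0212],[0.0094,0.0,0.0],0],[[0.0,0.0351,-0.0196],[0.0091,0.0,0.0],0],[[0.0,0.0348,-0.0164],[0.009,0.0,0.0],0]]

[[[0.0,0.034,-0.0126],[0.0086,0.0,0.0],0],[[0.0,0.0331,-0.0111],[0.0084,0.0,0.0],0],[[0.0,0.032,-0.0096],[0.008,0.0,0.0],0],[[0.0,0.0306,-0.0082],[0.0076,0.0,0.0],0],[[-0.0,0.0292,-0.007],[0.0072,0.0,0.0],0],[[-0.0,0.0275,-0.0058],[0.0068,0.0,0.0],0],[[-0.0,0.0256,-0.0048],[0.0063,0.0,0.0],0],[[-0.0,0.0235,-0.0038],[0.0058,0.0,0.0],0]]

[[[-0.0,0.0213,-0.0031],[0.0052,0.0,0.0],0],[[-0.0,0.019,-0.0023],[0.0046,0.0,0.0],0],[[-0.0,0.0164,-0.0018],[0.004,0.0,0.0],0],[[-0.0,0.0138,-0.0013],[0.0034,0.0,0.0],0],[[-0.0,0.0109,-0.0009],[0.0027,0.0,0.0],0],[[-0.0,0.008,-0.0006],[0.0019,0.0,0.0],0],[[-0.0,0.0049,-0.0004],[0.0012,0.0,0.0],0],[[-0.0,0.0017,-0.0001],[0.0004,0.0,0.0],0]]
```

apply_moves(
  steps=[
    [[0,0.0044,0.0005],[0,0,0],0],
    [[0,0.0118,0.0014],[0,0,0],0],
    [[0,0.0166,0.002],[0,0,0],0],
    [[0,0.019,0.0023],[0,0,0],0],
    [[0,0.019,0.0023],[0,0,0],0],
    [[0,0.0166,0.002],[0,0,0],0],
    [[0,0.0117,0.0014],[0,0,0],0],
    [[0,0.0044,0.0006],[0,0,0],0],
  ],
)

```text
clock: 3.53
eef_pos: [0.4326, 0.1617, 0.0857]
tool_rot: [0.529, 0.814, 0.203, 0.13]
ft_force: [0.2, -0.5, -0.3]
grip_width: 0.0002
grasp_force: 0.0
```

apply_moves(
  steps=[
    [[0,0.038,-0.0292],[0.0099,0,0],0],
    [[0,0.0339,-0.0277],[0.0098,0,0],0],
    [[0,0.0345,-0.0263],[0.0098,0,0],0],
    [[0,0.0351,-0.0246],[0.0097,0,0],0],
    [[0,0.0352,-0.023],[0.0096,0,0],0],
    [[0,0.0354,-0.0212],[0.0094,0,0],0],
    [[0,0.0351,-0.0196],[0.0091,0,0],0],
    [[0,0.0348,-0.0164],[0.009,0,0],0],
  ],
)

```text
clock: 4.2
eef_pos: [0.4667, 0.1768, 0.1412]
tool_rot: [0.541, 0.832, 0.103, 0.065]
ft_force: [0.0, 0.0, 0.5]
grip_width: -0.0004
grasp_force: 0.1
```

Run:
```python
from bail import *
save('scene','s2'); save('side','d2')
o=bot.get_obs(); print(o['eef_pos'],o['ft_force'])
a=load('s2')['im'][180:260,290:370,::-1]; b=load('d2')['im'][140:220,260:340,::-1]
cv2.imwrite('pics/c2.png',cv2.resize(np.hstack([a,b]),None,fx=5,fy=5,interpolation=cv2.INTER_CUBIC))
```

```text
[0.4690979  0.17773568 0.14224146] [ 0.0660936  -0.25323772 -0.14002131]
```

View pics/c2.png

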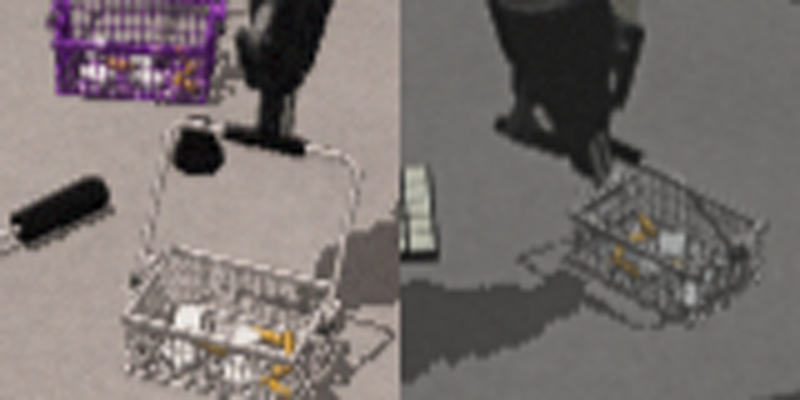

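The scene crop shows the bail partly raised, with its sleeve at about (343,208) just ahead of the fingertip, and the basket has not moved. I'll continue the push.

apply_moves(
  steps=[
    [[0,0.034,-0.0126],[0.0086,0,0],0],
    [[0,0.0331,-0.0111],[0.0084,0,0],0],
    [[0,0.032,-0.0096],[0.008,0,0],0],
    [[0,0.0306,-0.0082],[0.0076,0,0],0],
    [[0,0.0292,-0.007],[0.0072,0,0],0],
    [[0,0.0275,-0.0058],[0.0068,0,0],0],
    [[0,0.0256,-0.0048],[0.0063,0,0],0],
    [[0,0.0235,-0.0038],[0.0058,0,0],0],
  ],
)

```text
clock: 4.97
eef_pos: [0.5065, 0.1944, 0.1602]
tool_rot: [0.544, 0.838, 0.026, 0.015]
ft_force: [-0.3, -0.0, -0.3]
grip_width: 0.0
grasp_force: 0.1
```

apply_moves(
  steps=[
    [[0,0.0213,-0.003],[0.0052,0,0],0],
    [[0,0.019,-0.0023],[0.0046,0,0],0],
    [[0,0.0164,-0.0018],[0.004,0,0],0],
    [[0,0.0138,-0.0013],[0.0034,0,0],0],
    [[0,0.0109,-0.0009],[0.0027,0,0],0],
    [[0,0.008,-0.0006],[0.0019,0,0],0],
    [[0,0.0049,-0.0004],[0.0012,0,0],0],
    [[0,0.0017,0],[0.0004,0,0],0],
  ],
)

```text
clock: 5.63
eef_pos: [0.5246, 0.2025, 0.1635]
tool_rot: [0.545, 0.839, -0.005, -0.004]
ft_force: [0.3, -0.1, -0.5]
grip_width: -0.0002
grasp_force: 0.0
```

Run:
```python
from bail import *
o=bot.get_obs(); print(o['eef_pos'],bp(91,0,.009)[0],o['ft_force'],o['joint_pos'].round(2))
for n,k in(('scene','s3'),('side','d3')):
    save(n,k); s=load(k); w=cloud(s).reshape(-1,3); w=w[np.isfinite(w[:,0])]
    m=w[(w[:,2]>.012)&(w[:,2]<.056)&(w[:,0]>.46)&(w[:,0]<.62)&(w[:,1]>.12)&(w[:,1]<.3)]; print(cv2.minAreaRect(m[:,:2].astype(np.float32)))
    a=np.radians(24); X=(w[:,0]-.5412)*np.cos(a)+(w[:,1]-.2105)*np.sin(a); Y=-(w[:,0]-.5412)*np.sin(a)+(w[:,1]-.2105)*np.cos(a)
    k=(abs(Y)<.075)&(abs(Y)>.03)&(w[:,2]>.14)&(w[:,2]<.17)&(abs(X)<.08); print('bar',k.sum(),np.median(X[k]),np.median(w[k,2]),Y[k].min(),Y[k].max())
```

```text
[0.5245944  0.20247815 0.16351715] [0.52428944 0.20297093 0.16513952] [ 0.28887018 -0.05635638 -0.54557852] [0.37 0.42 0.04 1.2  0.   1.52]
((0.5416160821914673, 0.21282179653644562), (0.0928550511598587, 0.14025603234767914), 24.452783584594727)
bar 43 0.0029205465155745843 0.15551035188490006 -0.06621683254155991 0.070902176598856
((0.5396860837936401, 0.20964962244033813), (0.0907968133687973, 0.14000247418880463), 25.15004539489746)
bar 25 0.0008210610589246339 0.15208261991018762 -0.07053163091785618 0.06698359201569612
```

Run:
```python
from bail import *
a=np.radians(24);hx=np.array([np.cos(a),np.sin(a),0]); S=tool(24.3,0)
o=bot.get_obs(); p=o['eef_pos']
G=np.array([.5412,.2105,.154])+.002*hx
A=line(p-.035*hx,Ro.from_quat(o['tool_rot']),6); rows(A+line(p-.035*hx+[0,0,.07],S,10,A[-1]),0)
print('over',G); B=line(G+[0,0,.075],S,8,(p-.035*hx+[0,0,.07],S)); rows(B,1,(p-.035*hx+[0,0,.07],S))
rows(line(G,S,8,B[-1]),1,B[-1])
```

```text
[[[-0.0,-0.013,0.0002],[0.0,0.0,0.0],0],[[-0.0,-0.0324,0.0003],[0.0,0.0,0.0],0],[[-0.0,-0.0421,0.0005],[0.0,0.0,0.0],0],[[-0.0,-0.0421,0.0006],[0.0,0.0,0.0],0],[[-0.0,-0.0324,0.0003],[0.0,0.0,0.0],0],[[-0.0,-0.013,0.0002],[0.0,0.0,0.0],0],[[0.0,-0.0001,-0.0098],[-0.0001,-0.0,-0.0],0],[[0.0001,-0.0003,-0.0266],[-0.0003,-0.0001,-0.0002],0]]

[[[0.0,-0.0004,-0.0392],[-0.0004,-0.0001,-0.0002],0],[[0.0001,-0.0005,-0.0476],[-0.0005,-0.0001,-0.0002],0],[[0.0001,-0.0004,-0.0518],[-0.0006,-0.0001,-0.0002],0],[[0.0,-0.0003,-0.0518],[-0.0006,-0.0001,-0.0003],0],[[0.0001,-0.0002,-0.0476],[-0.0005,-0.0001,-0.0002],0],[[-0.0,-0.0001,-0.0392],[-0.0004,-0.0,-0.0002],0],[[0.0,-0.0,-0.0266],[-0.0003,-0.0001,-0.0001],0],[[0.0,-0.0,-0.0098],[-0.0001,-0.0,-0.0001],0]]

over [0.54302709 0.21131347 0.154     ]
[[[0.0001,0.0119,0.001],[0.0,0.0,0.0],1],[[0.0001,0.0315,0.0026],[0.0,0.0,0.0],1],[[0.0002,0.0444,0.0037],[0.0,0.0,0.0],1],[[0.0003,0.051,0.0042],[0.0,0.0,0.0],1],[[0.0002,0.051,0.0043],[0.0,0.0,0.0],1],[[0.0002,0.0445,0.0037],[0.0,0.0,0.0],1],[[0.0002,0.0314,0.0026],[0.0,0.0,0.0],1],[[0.0,0.0119,0.001],[0.0,0.0,0.0],1]]

[[[0.0,0.0,0.0161],[0.0,0.0,0.0],1],[[0.0,0.0,0.0425],[0.0,0.0,0.0],1],[[0.0,0.0,0.0601],[0.0,0.0,0.0],1],[[0.0,0.0,0.0688],[0.0,0.0,0.0],1],[[0.0,0.0,0.0688],[0.0,0.0,0.0],1],[[0.0,0.0,0.0601],[0.0,0.0,0.0],1],[[0.0,0.0,0.0425],[0.0,0.0,0.0],1],[[0.0,0.0,0.0161],[0.0,0.0,0.0],1]]
```

apply_moves(
  steps=[
    [[0,-0.013,0],[0,0,0],0],
    [[0,-0.0324,0],[0,0,0],0],
    [[0,-0.042,0],[0,0,0],0],
    [[0,-0.042,0],[0,0,0],0],
    [[0,-0.0324,0],[0,0,0],0],
    [[0,-0.013,0],[0,0,0],0],
    [[0,0,-0.0098],[-0.0001,0,0],0],
    [[0,0,-0.0266],[-0.0003,0,-0.0002],0],
  ],
)

```text
clock: 6.4
eef_pos: [0.4922, 0.1881, 0.1712]
tool_rot: [0.544, 0.839, -0.004, -0.004]
ft_force: [-0.6, -0.1, 0.7]
grip_width: -0.0003
grasp_force: 0.0
```

apply_moves(
  steps=[
    [[0,0,-0.0392],[-0.0004,0,-0.0002],0],
    [[0,0,-0.0476],[-0.0005,0,-0.0002],0],
    [[0,0,-0.0518],[-0.0006,0,-0.0002],0],
    [[0,0,-0.0518],[-0.0006,0,-0.0003],0],
    [[0,0,-0.0476],[-0.0005,0,-0.0002],0],
    [[0,0,-0.0392],[-0.0004,0,-0.0002],0],
    [[0,0,-0.0266],[-0.0003,0,0],0],
    [[0,0,-0.0098],[0,0,0],0],
  ],
)

```text
clock: 7.07
eef_pos: [0.4936, 0.1885, 0.2354]
tool_rot: [0.543, 0.84, 0.001, -0.0]
ft_force: [-0.2, 0.0, -1.1]
grip_width: 0.0
grasp_force: 0.0
```

apply_moves(
  steps=[
    [[0,0.0119,0.001],[0,0,0],1],
    [[0,0.0315,0.0026],[0,0,0],1],
    [[0,0.0444,0.0037],[0,0,0],1],
    [[0,0.051,0.0042],[0,0,0],1],
    [[0,0.051,0.0043],[0,0,0],1],
    [[0,0.0445,0.0037],[0,0,0],1],
    [[0,0.0314,0.0026],[0,0,0],1],
    [[0,0.0119,0.001],[0,0,0],1],
  ],
)

```text
clock: 7.73
eef_pos: [0.5446, 0.2116, 0.2283]
tool_rot: [0.543, 0.84, 0.0, -0.001]
ft_force: [-0.6, -0.7, 0.1]
grip_width: 0.0853
grasp_force: 0.0
```

Run:
```python
from bail import *
a=np.radians(24);hx=np.array([np.cos(a),np.sin(a),0]); S=tool(24.3,0)
save('wrist','w4'); save('scene','s4'); save('side','d4')
o=bot.get_obs(); print(o['eef_pos'],o['grip_width'])
for k in('w4','s4','d4'):
    s=load(k); w=cloud(s).reshape(-1,3); w=w[np.isfinite(w[:,0])]
    X=(w[:,0]-.5412)*np.cos(a)+(w[:,1]-.2105)*np.sin(a); Y=-(w[:,0]-.5412)*np.sin(a)+(w[:,1]-.2105)*np.cos(a)
    m=(abs(Y)<.075)&(w[:,2]>.14)&(w[:,2]<.166)&(abs(X)<.06); print('bar',m.sum(),np.median(X[m]),np.median(w[m,2]),Y[m].min(),Y[m].max())
    R=s['im'].reshape(-1,3)[np.isfinite(cloud(s).reshape(-1,3)[:,0])]; kk=m&(R.max(1)<60); 
    if kk.sum()>5: print(' sleeve',kk.sum(),np.median(X[kk]),Y[kk].min(),Y[kk].max())
rows(line(np.array([.5412,.2105,.154])+.002*hx,S,8),1)
```

```text
[0.54359738 0.21108319 0.2288646 ] 0.08529339373981766
bar 1715 -0.0008351141721274673 0.15998451456912327 -0.0628032137810742 0.0689887554542208
 sleeve 970 -0.0008078804502997416 -0.026415156798807793 0.028968343058364498
bar 112 0.0048310375066066835 0.1576572297533682 -0.06723418557558213 0.0703731770665425
 sleeve 57 0.006453470566731427 -0.026049679594380582 0.0303695980908847
bar 83 -0.001590520804572372 0.1567416438150094 -0.07038554175502622 0.06721954693835158
 sleeve 38 -0.003407683717611919 -0.029483450307244453 0.027762788372893987
[[[0.0001,-0.0001,0.0161],[-0.0,-0.0,-0.0],1],[[0.0001,-0.0001,0.0424],[-0.0001,-0.0001,-0.0],1],[[0.0003,-0.0003,0.0599],[-0.0001,-0.0001,-0.0001],1],[[0.0002,-0.0003,0.0688],[-0.0,-0.0002,0.0],1],[[0.0004,-0.0004,0.0687],[-0.0001,-0.0001,-0.0],1],[[0.0003,-0.0003,0.0599],[-0.0001,-0.0001,-0.0],1],[[0.0002,-0.0002,0.0424],[-0.0001,-0.0001,-0.0001],1],[[0.0001,-0.0001,0.0161],[0.0,-0.0,0.0],1]]
```

View pics/w4.png

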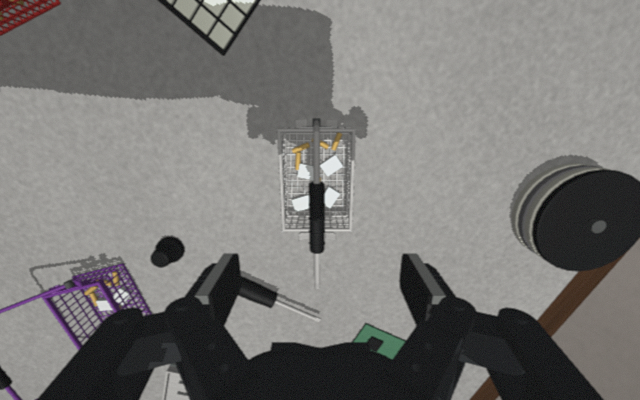

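The bail is upright at column 317, midway between the open fingers. I'll descend and grip.

apply_moves(
  steps=[
    [[0,-0.001,0.0161],[0,0,0],1],
    [[0,-0.001,0.0424],[0,0,0],1],
    [[0,-0.002,0.06],[0,0,0],1],
    [[0,-0.002,0.0688],[0,0,0],1],
    [[0,-0.002,0.0688],[0,0,0],1],
    [[0,-0.002,0.06],[0,0,0],1],
    [[0,-0.001,0.0424],[0,0,0],1],
    [[0,0,0.0161],[0,0,0],1],
  ],
)

```text
clock: 8.55
eef_pos: [0.5403, 0.2098, 0.1526]
tool_rot: [0.543, 0.84, -0.001, -0.002]
ft_force: [0.7, 0.2, 0.2]
grip_width: 0.0855
grasp_force: 0.0
```

apply_moves(
  steps=[
    [[0,0,0],[0,0,0],0.5],
    [[0,0,0],[0,0,0],0.3],
    [[0,0,0],[0,0,0],0.2],
    [[0,0,0],[0,0,0],0],
    [[0,0,0],[0,0,0],0],
    [[0,0,0],[0,0,0],0],
    [[0,0,0],[0,0,0],0],
    [[0,0,0],[0,0,0],0],
  ],
)

```text
clock: 9.22
eef_pos: [0.542, 0.2105, 0.1552]
tool_rot: [0.543, 0.84, 0.001, -0.001]
ft_force: [0.8, -0.2, 3.6]
grip_width: 0.0099
grasp_force: 58.5
```

Run:
```python
from bail import *
o=bot.get_obs(); print(o['eef_pos'],o['grip_width'],o['grasp_force'],o['ft_force'],o['ft_torque'])
p=o['eef_pos'];S=tool(24.,0); rows(line(p+[0,0,.13],Ro.from_quat(o['tool_rot']),16),0)
```

```text
[0.54198375 0.21054497 0.15517503] 0.009914277369936973 58.46762716770172 [ 0.81247097 -0.17500964  3.56762474] [-0.08096028  0.04628934 -0.01276741]
[[[0.0,0.0,-0.0073],[0.0,0.0,0.0],0],[[0.0001,0.0,-0.0206],[0.0,0.0,0.0],0],[[0.0,0.0001,-0.0321],[0.0,0.0,0.0],0],[[0.0001,0.0,-0.0416],[0.0,0.0,0.0],0],[[0.0001,0.0001,-0.0492],[0.0,0.0,0.0],0],[[0.0001,0.0,-0.0549],[0.0,0.0,0.0],0],[[0.0002,0.0001,-0.0587],[0.0,0.0,0.0],0],[[0.0001,0.0,-0.0606],[0.0,0.0,0.0],0]]

[[[0.0001,0.0001,-0.0606],[0.0,0.0,0.0],0],[[0.0002,0.0,-0.0587],[0.0,0.0,0.0],0],[[0.0001,0.0001,-0.0549],[0.0,0.0,0.0],0],[[0.0001,0.0001,-0.0492],[0.0,0.0,0.0],0],[[0.0001,-0.0,-0.0416],[0.0,0.0,0.0],0],[[0.0,0.0,-0.0321],[0.0,0.0,0.0],0],[[0.0001,0.0,-0.0206],[0.0,0.0,0.0],0],[[0.0,0.0001,-0.0073],[0.0,0.0,0.0],0]]
```

apply_moves(
  steps=[
    [[0,0,-0.0073],[0,0,0],0],
    [[0,0,-0.0206],[0,0,0],0],
    [[0,0,-0.032],[0,0,0],0],
    [[0,0,-0.0416],[0,0,0],0],
    [[0,0,-0.0492],[0,0,0],0],
    [[0,0,-0.055],[0,0,0],0],
    [[0,0,-0.0587],[0,0,0],0],
    [[0,0,-0.0606],[0,0,0],0],
  ],
)

```text
clock: 9.88
eef_pos: [0.5417, 0.2103, 0.2209]
tool_rot: [0.543, 0.84, 0.001, -0.001]
ft_force: [0.6, -0.3, -2.9]
grip_width: 0.0101
grasp_force: 58.4
```

apply_moves(
  steps=[
    [[0,0,-0.0606],[0,0,0],0],
    [[0,0,-0.0587],[0,0,0],0],
    [[0,0,-0.055],[0,0,0],0],
    [[0,0,-0.0492],[0,0,0],0],
    [[0,0,-0.0416],[0,0,0],0],
    [[0,0,-0.032],[0,0,0],0],
    [[0,0,-0.0206],[0,0,0],0],
    [[0,0,-0.0073],[0,0,0],0],
  ],
)

```text
clock: 10.55
eef_pos: [0.542, 0.2102, 0.2853]
tool_rot: [0.543, 0.84, 0.001, -0.001]
ft_force: [0.2, -0.5, -3.1]
grip_width: 0.01
grasp_force: 58.5
```

Run:
```python
from bail import *
o=bot.get_obs(); p=o['eef_pos']; print(p,o['grip_width'],o['grasp_force'],o['ft_force'])
st=np.array([.5582,-.2387,0]);a=.1475;hx=np.array([np.cos(a),np.sin(a),0]);hy=np.array([-np.sin(a),np.cos(a),0])
q=st-.075*hx; q[2]=.285; print(q)
rows(line(q,tool(np.degrees(a),0),32),0)
save('side','d5'); s=load('d5'); w=cloud(s).reshape(-1,3); w=w[np.isfinite(w[:,0])]
m=w[(w[:,2]>.11)&(w[:,2]<.19)&(w[:,0]>.46)&(w[:,0]<.62)&(w[:,1]>.12)&(w[:,1]<.3)];print(len(m),m[:,2].min(),cv2.minAreaRect(m[:,:2].astype(np.float32)))
```

```text
[0.54197442 0.21019615 0.28532104] 0.010006667944100309 58.46872329711914 [ 0.15393196 -0.53449413 -3.1228755 ]
[ 0.48401438 -0.24972243  0.285     ]
[[[-0.0057,-0.0035,-0.0],[0.0,-0.0,0.0003],0],[[-0.0165,-0.0101,-0.0],[0.0,-0.0,0.0007],0],[[-0.0267,-0.0162,-0.0001],[0.0,-0.0,0.0012],0],[[-0.0363,-0.0218,-0.0001],[0.0,-0.0,0.0016],0],[[-0.0451,-0.0269,-0.0],[0.0,-0.0,0.002],0],[[-0.0533,-0.0313,-0.0001],[0.0,-0.0001,0.0023],0],[[-0.0609,-0.0351,-0.0001],[0.0,0.0,0.0027],0],[[-0.0678,-0.0384,-0.0001],[0.0,-0.0,0.0029],0]]

[[[-0.0741,-0.0411,-0.0001],[0.0,-0.0,0.0032],0],[[-0.0798,-0.0431,-0.0001],[0.0,-0.0001,0.0035],0],[[-0.0847,-0.0446,-0.0001],[0.0,0.0,0.0036],0],[[-0.089,-0.0456,-0.0001],[0.0,-0.0,0.0038],0],[[-0.0926,-0.0461,-0.0001],[0.0,-0.0001,0.0039],0],[[-0.0955,-0.046,-0.0001],[0.0,0.0,0.004],0],[[-0.0975,-0.0456,-0.0001],[0.0001,-0.0,0.0041],0],[[-0.0989,-0.0446,-0.0],[-0.0,-0.0001,0.0041],0]]

[[[-0.0995,-0.0433,-0.0001],[-0.0,0.0,0.0042],0],[[-0.0992,-0.0418,-0.0],[-0.0,-0.0,0.004],0],[[-0.0982,-0.0398,-0.0],[-0.0,-0.0001,0.004],0],[[-0.0963,-0.0376,-0.0],[-0.0,0.0,0.004],0],[[-0.0936,-0.0353,-0.0],[-0.0,-0.0,0.0038],0],[[-0.0901,-0.0326,-0.0],[-0.0,-0.0001,0.0036],0],[[-0.0856,-0.03,-0.0],[-0.0,0.0,0.0034],0],[[-0.0802,-0.0272,0.0],[0.0,-0.0,0.0032],0]]

[[[-0.0741,-0.0242,0.0],[0.0,-0.0,0.003],0],[[-0.067,-0.0212,0.0001],[0.0,-0.0001,0.0027],0],[[-0.0591,-0.0182,-0.0],[0.0,0.0,0.0023],0],[[-0.0503,-0.0151,0.0],[0.0,0.0,0.002],0],[[-0.0406,-0.0118,0.0001],[0.0,-0.0,0.0016],0],[[-0.0301,-0.0087,-0.0],[0.0,-0.0,0.0012],0],[[-0.0186,-0.0052,-0.0],[0.0,-0.0,0.0007],0],[[-0.0064,-0.0018,-0.0],[0.0,-0.0,0.0003],0]]

671 0.1254542351820459 ((0.5404412746429443, 0.2080349624156952), (0.09060105681419373, 0.1418771594762802), 23.564334869384766)
```

apply_moves(
  steps=[
    [[-0.0057,-0.0035,0],[0,0,0.0003],0],
    [[-0.0165,-0.0101,0],[0,0,0.0007],0],
    [[-0.0267,-0.0162,0],[0,0,0.0012],0],
    [[-0.0363,-0.0218,0],[0,0,0.0016],0],
    [[-0.0451,-0.0269,0],[0,0,0.002],0],
    [[-0.0533,-0.0313,0],[0,0,0.0023],0],
    [[-0.0609,-0.0351,0],[0,0,0.0027],0],
    [[-0.0678,-0.0384,0],[0,0,0.0029],0],
  ],
)

```text
clock: 11.27
eef_pos: [0.5324, 0.1367, 0.2844]
tool_rot: [0.561, 0.828, 0.0, -0.001]
ft_force: [0.4, -0.4, -2.7]
grip_width: 0.0098
grasp_force: 58.4
```

apply_moves(
  steps=[
    [[-0.0741,-0.0411,0],[0,0,0.0032],0],
    [[-0.0798,-0.0431,0],[0,0,0.0035],0],
    [[-0.0847,-0.0446,0],[0,0,0.0036],0],
    [[-0.089,-0.0456,0],[0,0,0.0038],0],
    [[-0.0926,-0.0461,0],[0,0,0.0039],0],
    [[-0.0955,-0.046,0],[0,0,0.004],0],
    [[-0.0975,-0.0456,0],[0,0,0.0041],0],
    [[-0.0989,-0.0446,0],[0,0,0.0041],0],
  ],
)

```text
clock: 11.93
eef_pos: [0.5119, -0.022, 0.2844]
tool_rot: [0.6, 0.8, 0.0, -0.001]
ft_force: [1.3, 0.4, -3.6]
grip_width: 0.0096
grasp_force: 58.4
```

apply_moves(
  steps=[
    [[-0.0995,-0.0433,0],[0,0,0.0042],0],
    [[-0.0992,-0.0418,0],[0,0,0.004],0],
    [[-0.0982,-0.0398,0],[0,0,0.004],0],
    [[-0.0963,-0.0376,0],[0,0,0.004],0],
    [[-0.0936,-0.0353,0],[0,0,0.0038],0],
    [[-0.0901,-0.0326,0],[0,0,0.0036],0],
    [[-0.0856,-0.03,0],[0,0,0.0034],0],
    [[-0.0802,-0.0272,0],[0,0,0.0032],0],
  ],
)

```text
clock: 12.6
eef_pos: [0.4916, -0.1801, 0.2841]
tool_rot: [0.638, 0.77, 0.0, -0.001]
ft_force: [-0.9, 0.2, -3.6]
grip_width: 0.0097
grasp_force: 58.4
```

apply_moves(
  steps=[
    [[-0.0741,-0.0242,0],[0,0,0.003],0],
    [[-0.067,-0.0212,0],[0,0,0.0027],0],
    [[-0.0591,-0.0182,0],[0,0,0.0023],0],
    [[-0.0503,-0.0151,0],[0,0,0.002],0],
    [[-0.0406,-0.0118,0],[0,0,0.0016],0],
    [[-0.0301,-0.0087,0],[0,0,0.0012],0],
    [[-0.0186,-0.0052,0],[0,0,0.0007],0],
    [[-0.0064,-0.0018,0],[0,0,0.0003],0],
  ],
)

```text
clock: 13.27
eef_pos: [0.4837, -0.2502, 0.2836]
tool_rot: [0.653, 0.757, 0.0, -0.001]
ft_force: [1.4, 0.1, -3.5]
grip_width: 0.01
grasp_force: 58.4
```

Run:
```python
from bail import *
o=bot.get_obs(); p=o['eef_pos']; print(p,o['grip_width'],o['grasp_force'],o['ft_force'])
st=np.array([.5582,-.2387,0]);a=.1475
for n,k in(('scene','s6'),('side','d6'),('wrist','w6')):
    save(n,k); s=load(k); w=cloud(s); im=s['im']; ok=np.isfinite(w[...,0])
    X=np.cos(a)*(w[...,0]-st[0])+np.sin(a)*(w[...,1]-st[1]);Y=-np.sin(a)*(w[...,0]-st[0])+np.cos(a)*(w[...,1]-st[1]);Z=w[...,2]
    m=ok&(X>-.035)&(X<.11)&(abs(abs(Y)-.042)<.02)&(Z>.19)&(Z<.28)
    print(k,m.sum())
    for sg in(1,-1):
        for lo,hi in((-.03,-.015),(-.009,.009),(.03,.09)):
            t=m&(sg*Y>0)&(X>lo)&(X<hi)
            if t.sum()>2: print(sg,lo,t.sum(),'Y',np.median(Y[t]).round(4),'Z',np.percentile(Z[t],[5,50,95]).round(4),'X',X[t].min().round(4))
    t=ok&(X>-.1)&(X<-.045)&(abs(Y)<.08)&(Z>.27)&(Z<.31)&(abs(Y)>.03)
    if t.sum(): print('bar',t.sum(),np.median(X[t]).round(4),np.median(Z[t]).round(4),Y[t].min().round(4),Y[t].max().round(4))
a=load('s6')['im'][120:240,160:320,::-1]; b=load('d6')['im'][140:260,320:480,::-1]
cv2.imwrite('pics/c6.png',cv2.resize(np.vstack([np.hstack([a,b])]),(800,300),interpolation=cv2.INTER_CUBIC))
```

```text
[ 0.4837183  -0.25024301  0.28363511] 0.010015824616509851 58.44764828681946 [ 1.41941026  0.13558416 -3.54969872]
s6 116
1 -0.03 4 Y 0.0449 Z [0.2302 0.238  0.2438] X -0.0186
1 -0.009 6 Y 0.0465 Z [0.2193 0.2224 0.2307] X -0.0086
1 0.03 25 Y 0.0458 Z [0.23   0.2344 0.2383] X 0.0323
-1 -0.03 4 Y -0.0422 Z [0.2291 0.2358 0.2426] X -0.0202
-1 -0.009 8 Y -0.0381 Z [0.2182 0.2211 0.2302] X -0.0087
-1 0.03 23 Y -0.0401 Z [0.2303 0.2347 0.2382] X 0.0319
bar 23 -0.0719 0.2839 -0.0642 0.0707
d6 205
1 -0.009 12 Y 0.0397 Z [0.2199 0.2226 0.225 ] X -0.0071
1 0.03 39 Y 0.0397 Z [0.2324 0.2351 0.2373] X 0.0324
-1 -0.03 16 Y -0.0443 Z [0.2275 0.2393 0.244 ] X -0.0227
-1 -0.009 17 Y -0.0438 Z [0.2197 0.2235 0.2243] X -0.0076
-1 0.03 43 Y -0.0441 Z [0.2322 0.2355 0.2374] X 0.0319
bar 41 -0.076 0.2845 -0.0681 0.0677
w6 3549
1 -0.03 124 Y 0.0439 Z [0.2298 0.2442 0.2464] X -0.0246
1 -0.009 254 Y 0.0431 Z [0.2215 0.2237 0.2259] X -0.0087
1 0.03 929 Y 0.0429 Z [0.2344 0.2365 0.2378] X 0.0301
-1 -0.03 75 Y -0.0389 Z [0.2262 0.2328 0.2389] X -0.0225
-1 -0.009 198 Y -0.0402 Z [0.2213 0.2235 0.2261] X -0.0089
-1 0.03 656 Y -0.0401 Z [0.2342 0.2365 0.2378] X 0.03
bar 1090 -0.0762 0.2863 -0.0474 0.0696
```

View pics/w6.png

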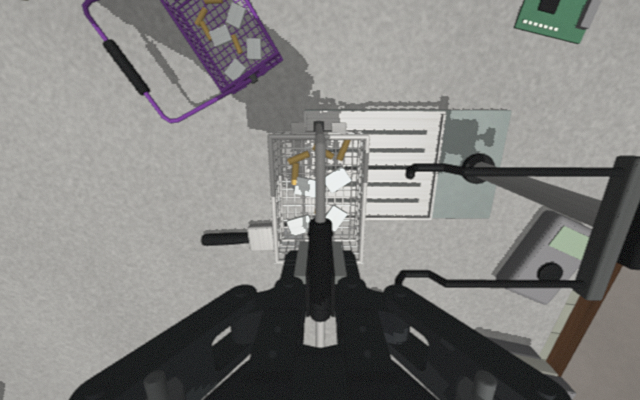

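The wrist view shows both prongs, with tips at (411,173) and (402,277), ahead of the upright bail and clear of it. The seat top comes out at about z = 0.2245, so I expect contact with the TCP near 0.227. I'll move in above the seat.

apply_moves(
  steps=[
    [[0.001,0.012,0],[0,0,0],0],
    [[0.001,0.034,0],[0,0,0],0],
    [[0.001,0.05,0],[0,0,0],0],
    [[0.001,0.058,0],[0,0,0],0],
    [[0.001,0.06,0],[0,0,0],0],
    [[0,0.06,0],[0,0,0],0],
    [[0,0.057,0],[0,0,0],0],
    [[0,0.044,0],[0,0,0],0],
  ],
)

```text
clock: 14.08
eef_pos: [0.5599, -0.2369, 0.2832]
tool_rot: [0.653, 0.758, 0.001, -0.001]
ft_force: [0.6, 0.4, -3.4]
grip_width: 0.0097
grasp_force: 58.5
```

apply_moves(
  steps=[
    [[0,0,0.01],[0,0,0],0],
    [[0,0,0.025],[0,0,0],0],
    [[0,0,0.035],[0,0,0],0],
    [[0,0,0.04],[0,0,0],0],
    [[0,0,0.035],[0,0,0],0],
    [[0,0,0.03],[0,0,0],0],
    [[0,0,0.02],[0,0,0],0],
    [[0,0,0.01],[0,0,0],0],
  ],
)

```text
clock: 14.75
eef_pos: [0.5571, -0.2377, 0.2416]
tool_rot: [0.653, 0.757, 0.0, -0.002]
ft_force: [-0.8, -0.4, -2.1]
grip_width: 0.0099
grasp_force: 58.5
```

Run:
```python
from bail import *
o=bot.get_obs(); p=o['eef_pos']; st=np.array([.5582,-.2387]);a=.1475;d=p[:2]-st
print(p,'stand xy',np.cos(a)*d[0]+np.sin(a)*d[1],-np.sin(a)*d[0]+np.cos(a)*d[1],o['ft_force'])
save('wrist','w7')
a=load('w7')['im'][100:400,170:570,::-1]; cv2.imwrite('pics/c7.png',cv2.resize(a,(800,600)))
```

```text
[ 0.55713339 -0.23765266  0.24160673] stand xy -0.0009011030287150256 0.0011927201028372066 [-0.78820774 -0.39461243 -2.1309703 ]
```

View pics/c7.png

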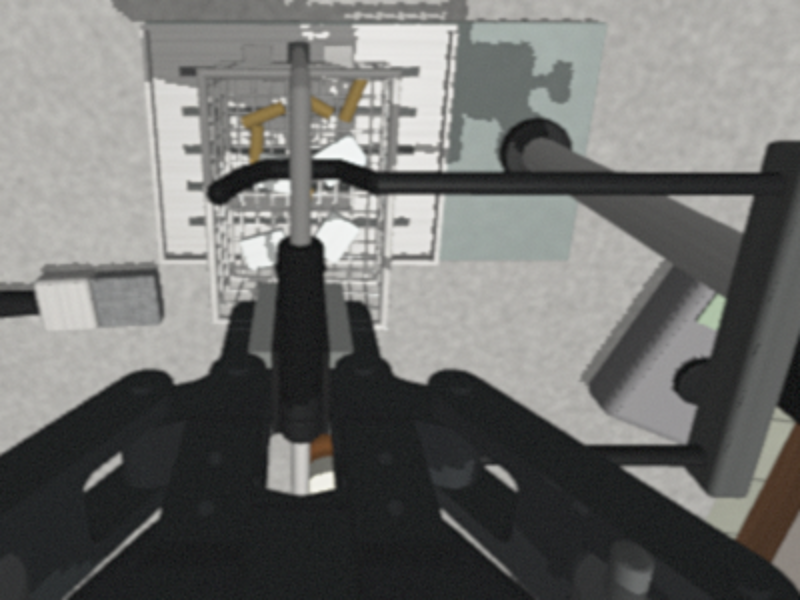

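The crop shows the bail wire (column 300) over the prong's level seat (columns 250 to 345). I'll lower it and feel for contact.

apply_moves(
  steps=[
    [[0,0,0.01],[0,0,0],0],
    [[0,0,0.015],[0,0,0],0],
    [[0,0,0.012],[0,0,0],0],
    [[0,0,0.008],[0,0,0],0],
    [[0,0,0.005],[0,0,0],0],
    [[0,0,0.003],[0,0,0],0],
    [[0,0,0],[0,0,0],0],
    [[0,0,0],[0,0,0],0],
  ],
)

```text
clock: 15.47
eef_pos: [0.5578, -0.2377, 0.2321]
tool_rot: [0.653, 0.757, 0.0, -0.001]
ft_force: [-0.2, -0.4, -3.7]
grip_width: 0.0102
grasp_force: 58.5
```

apply_moves(
  steps=[
    [[0,0,0.003],[0,0,0],0],
    [[0,0,0.003],[0,0,0],0],
    [[0,0,0.002],[0,0,0],0],
    [[0,0,0.002],[0,0,0],0],
    [[0,0,0],[0,0,0],0],
    [[0,0,0],[0,0,0],0],
    [[0,0,0],[0,0,0],0],
    [[0,0,0],[0,0,0],0],
  ],
)

```text
clock: 16.13
eef_pos: [0.5578, -0.2377, 0.2301]
tool_rot: [0.653, 0.757, 0.0, -0.001]
ft_force: [-0.2, 0.6, -2.9]
grip_width: 0.0099
grasp_force: 58.5
```

apply_moves(
  steps=[
    [[0,0,0.002],[0,0,0],0],
    [[0,0,0.002],[0,0,0],0],
    [[0,0,0.002],[0,0,0],0],
    [[0,0,0.002],[0,0,0],0],
    [[0,0,0.002],[0,0,0],0],
    [[0,0,0],[0,0,0],0],
    [[0,0,0],[0,0,0],0],
    [[0,0,0],[0,0,0],0],
  ],
)

```text
clock: 16.8
eef_pos: [0.5577, -0.2377, 0.228]
tool_rot: [0.653, 0.757, 0.0, -0.001]
ft_force: [-0.2, -0.3, -3.1]
grip_width: 0.0098
grasp_force: 58.5
```

apply_moves(
  steps=[
    [[0,0,0.002],[0,0,0],0],
    [[0,0,0.001],[0,0,0],0],
    [[0,0,0.001],[0,0,0],0],
    [[0,0,0.001],[0,0,0],0],
    [[0,0,0],[0,0,0],0],
    [[0,0,0],[0,0,0],0],
    [[0,0,0],[0,0,0],0],
    [[0,0,0],[0,0,0],0],
  ],
)

```text
clock: 17.47
eef_pos: [0.5578, -0.2377, 0.2271]
tool_rot: [0.653, 0.757, 0.0, -0.001]
ft_force: [-0.0, 0.2, -3.9]
grip_width: 0.0098
grasp_force: 58.5
```

apply_moves(
  steps=[
    [[0,0,0.001],[0,0,0],0],
    [[0,0,0.001],[0,0,0],0],
    [[0,0,0.001],[0,0,0],0],
    [[0,0,0.001],[0,0,0],0],
    [[0,0,0.001],[0,0,0],0],
    [[0,0,0],[0,0,0],0],
    [[0,0,0],[0,0,0],0],
    [[0,0,0],[0,0,0],0],
  ],
)

```text
clock: 18.13
eef_pos: [0.5577, -0.2377, 0.226]
tool_rot: [0.653, 0.757, 0.0, -0.001]
ft_force: [-0.0, 0.3, -2.9]
grip_width: 0.01
grasp_force: 58.5
```

apply_moves(
  steps=[
    [[0,0,0.001],[0,0,0],0],
    [[0,0,0.001],[0,0,0],0],
    [[0,0,0.001],[0,0,0],0],
    [[0,0,0.001],[0,0,0],0],
    [[0,0,0.001],[0,0,0],0],
    [[0,0,0],[0,0,0],0],
    [[0,0,0],[0,0,0],0],
    [[0,0,0],[0,0,0],0],
  ],
)

```text
clock: 18.8
eef_pos: [0.5577, -0.2377, 0.2251]
tool_rot: [0.653, 0.757, 0.0, -0.001]
ft_force: [-0.4, 0.3, -3.6]
grip_width: 0.0102
grasp_force: 58.6
```

apply_moves(
  steps=[
    [[0,0,0.001],[0,0,0],0],
    [[0,0,0.001],[0,0,0],0],
    [[0,0,0.001],[0,0,0],0],
    [[0,0,0.001],[0,0,0],0],
    [[0,0,0.001],[0,0,0],0],
    [[0,0,0],[0,0,0],0],
    [[0,0,0],[0,0,0],0],
    [[0,0,0],[0,0,0],0],
  ],
)

```text
clock: 19.47
eef_pos: [0.5578, -0.2377, 0.2242]
tool_rot: [0.653, 0.757, 0.0, -0.001]
ft_force: [-1.0, -0.2, -1.8]
grip_width: 0.0098
grasp_force: 58.7
```

apply_moves(
  steps=[
    [[0,0,0.001],[0,0,0],0],
    [[0,0,0.001],[0,0,0],0],
    [[0,0,0.001],[0,0,0],0],
    [[0,0,0.001],[0,0,0],0],
    [[0,0,0],[0,0,0],0],
    [[0,0,0],[0,0,0],0],
    [[0,0,0],[0,0,0],0],
    [[0,0,0],[0,0,0],0],
  ],
)

```text
clock: 20.13
eef_pos: [0.5579, -0.2377, 0.2234]
tool_rot: [0.653, 0.757, 0.0, -0.001]
ft_force: [0.1, 0.2, 0.5]
grip_width: 0.01
grasp_force: 58.7
```

The force is going to zero, so the hook is taking the load. I'll average the noise and check both prongs.

Run:
```python
from bail import *
F=[]
for i in range(10):
    save('wrist' if i%2 else 'side','w8' if i%2 else 'd8'); F.append(bot.get_obs()['ft_force'])
print(np.mean(F,0),np.std(F,0))
o=bot.get_obs(); print(o['eef_pos'],o['ft_torque'])
st=np.array([.5582,-.2387,0]);a=.1475
s=load('w8'); w=cloud(s); ok=np.isfinite(w[...,0])
X=np.cos(a)*(w[...,0]-st[0])+np.sin(a)*(w[...,1]-st[1]);Y=-np.sin(a)*(w[...,0]-st[0])+np.cos(a)*(w[...,1]-st[1]);Z=w[...,2]
for sg in(1,-1):
    t=ok&(abs(sg*Y-.042)<.006)&(Z>.2)&(Z<.26)&(X>.03)&(X<.09); print(sg,t.sum(),np.median(Z[t]) if t.any() else '')
    t=ok&(abs(sg*Y-.055)<.006)&(Z>.2)&(Z<.26)&(abs(X)<.02); print(' bar',t.sum(),np.median(Z[t]) if t.any() else '',np.median(X[t]) if t.any() else '')
A=load('w8')['im'][120:320,170:420,::-1]; B=load('d8')['im'][170:250,360:460,::-1]
cv2.imwrite('pics/c8.png',np.hstack([cv2.resize(A,(400,320)),cv2.resize(B,(400,320),interpolation=cv2.INTER_CUBIC)]))
```

```text
[ 0.55147763 -0.07228778 -0.0942226 ] [0.30072454 0.3908425  0.35015572]
[ 0.55783528 -0.23769736  0.22331208] [-0.00132038 -0.06177875 -0.04809708]
1 1895 0.23584052319161136
 bar 281 0.2260456513481418 -0.001779034341681739
-1 5 0.23617531336356412
 bar 0
```

View pics/c8.png

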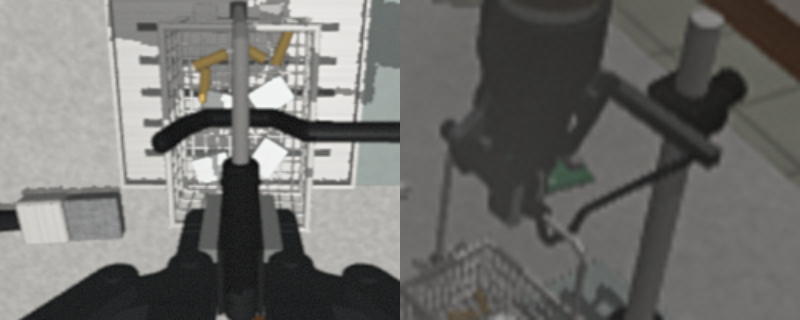

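The force is about zero and there is no roll moment, so both prongs bear the basket. The picture shows the wire in the seats. I'll release and back off straight up.

apply_moves(
  steps=[
    [[0,0,0],[0,0,0],0.15],
    [[0,0,0],[0,0,0],0.3],
    [[0,0,0],[0,0,0],0.5],
    [[0,0,0],[0,0,0],0.6],
    [[0,0,0],[0,0,0],0.6],
    [[0,0,0],[0,0,0],0.6],
    [[0,0,0],[0,0,0],0.6],
    [[0,0,0],[0,0,0],0.6],
  ],
)

```text
clock: 21.3
eef_pos: [0.5577, -0.2377, 0.2232]
tool_rot: [0.653, 0.757, 0.0, -0.001]
ft_force: [-0.5, 0.7, 0.4]
grip_width: 0.0514
grasp_force: 0.0
```

apply_moves(
  steps=[
    [[0,0,-0.02],[0,0,0],0.6],
    [[0,0,-0.04],[0,0,0],0.6],
    [[0,0,-0.06],[0,0,0],0.6],
    [[0,0,-0.07],[0,0,0],0.6],
    [[0,0,-0.07],[0,0,0],0.6],
    [[0,0,-0.06],[0,0,0],0.6],
    [[0,0,-0.05],[0,0,0],0.6],
    [[0,0,-0.03],[0,0,0],0.6],
  ],
)

```text
clock: 21.97
eef_pos: [0.5584, -0.2381, 0.3057]
tool_rot: [0.653, 0.757, 0.001, 0.0]
ft_force: [-0.6, 0.6, -0.1]
grip_width: 0.0512
grasp_force: 0.0
```

Run:
```python
from bail import *
o=bot.get_obs(); print(o['clock'],o['eef_pos'],o['grip_width'],o['ft_force'])
save('scene','s9'); save('side','d9'); save('wrist','w9')
st=np.array([.5582,-.2387,0]);a=.1475
s=load('w9'); w=cloud(s); ok=np.isfinite(w[...,0])
X=np.cos(a)*(w[...,0]-st[0])+np.sin(a)*(w[...,1]-st[1]);Y=-np.sin(a)*(w[...,0]-st[0])+np.cos(a)*(w[...,1]-st[1]);Z=w[...,2]
for sg in(1,-1):
    t=ok&(abs(sg*Y-.055)<.006)&(Z>.2)&(Z<.25)&(abs(X)<.025); print(' bar',t.sum(),np.median(Z[t]),np.median(X[t]))
A=load('w9')['im'][50:350,150:550,::-1]; B=load('d9')['im'][150:300,330:480,::-1]; C=load('s9')['im'][110:260,160:310,::-1]
cv2.imwrite('pics/c9.png',np.vstack([cv2.resize(A,(400,300)).repeat(1,1),])) if 0 else cv2.imwrite('pics/c9.png',np.hstack([cv2.resize(A,(400,300)),np.vstack([cv2.resize(B,(300,300),interpolation=2)]) ,cv2.resize(C,(100,300))[:, :0]]))
```

```text
21.9667 [ 0.55837156 -0.23805454  0.30573094] 0.05119234019091245 [-0.61815826  0.55146692 -0.14959703]
 bar 101 0.22476513769151066 -0.002360127299454501
 bar 62 0.22429229631537367 -0.0026540723217311304
```

View pics/c9.png

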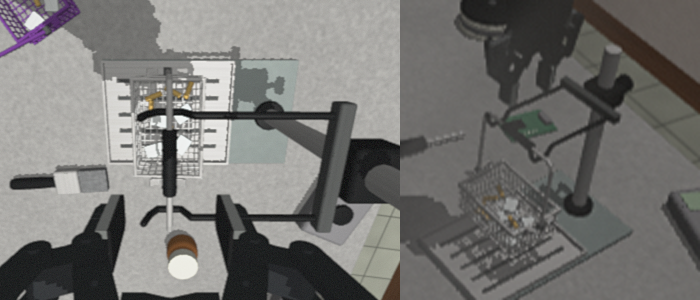

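The basket hangs level in both prongs with its parts still inside, and the gripper is clear. I'm handing the job in.

```bash
python3 -c "
from workcell import bot
print(bot.job_done())"
```

```text
the job is handed in; nothing more can be done
None
```

The basket hangs level by its bail in both prongs of the drain stand's hook, with the parts still inside and the gripper clear; I handed the job in at about 22 s.

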